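# Mist the drilled glass plate and hold it up level

## Robot

A 6-joint arm with a two-finger parallel gripper is mounted at the origin on the work surface. World frame = base frame: x ahead of the robot, y to its left, z up, the work surface at z = 0. Lengths are in mm, angles in rad, forces in N, time in s.
With the tool pointing down it reaches from about 275 to 750 mm from the base axis. Payload 10.2 kg.
Tool frame: the origin (TCP) lies midway between the tips of the shut fingers; the grasp point (between the pads) lies 19 mm behind it; z points along the fingers, y is the line along which they close (so a half turn about z gives the same grasp; the last joint's range is limited). The gripper opens to 85 mm and grips with 20 to 120 N. Pads are 22 mm wide; open, the fingers measure 114 mm over their backs; the gripper's body (76 mm by 85 mm) begins 54 mm behind the grasp point. The pads swing forward as they close: fully open they stand 13 mm farther back than shut.
Start: joints at [-1.388, 0.313, 1.498, -0, 1.331, -0.223], TCP at [207.234, -482.374, 205.094] pointing down, gripper open.
Joint ranges: [-2.94, 2.94], [-0.97, 2.17], [0.19, 2.56], [-1.23, 4.37], [0.02, 3.11], [-2.88, 2.88]. Speed limits (rad/s): [2.39, 2.39, 3.01, 3.14, 3.14, 3.14].

## Interface

Orientations are given as a unit quaternion [w, x, y, z].
In Python, from rig import ctrl gives the robot as it stands.
- The arm moves only by the tool send_rows, never from a script. Its argument "targets" is a list of rows, each an object with "offset": the shift along the world's x, y, z in cm, a list of three; "spin": the turn about the world's z in rad. A call has 1 to 8 rows; each row is the pose to reach, as a shift and turn from the pose commanded when the call began; what a row does not reach only later rows make up. A row lasts 1/12 s, in which the tool goes at most 41.7 mm and 7.16 degrees, less where a joint would pass 70% of its speed; a pose out of reach is approached as far as the arm can. A call with a gripper value outside its range is refused whole. "grip" is the opening, from 0 (shut) to 1 (fully open), set as the call begins (left out, the last holds). The fingers move at their own pace and stop on an object; "squeeze" is the grip in N (left out, the last holds). Time passes only in rows, so rows that repeat a pose let the fingers close. It gives the time, the measured TCP pose, the force, the opening and the grip force at its end, in the units of the state.
- ctrl.sense(): the state, without advancing time (a new reading comes with each control period).
- ctrl.capture(name): name is "scene" or "top"; returns (picture, depth): 420x560x3 uint8, red, green, blue; 420x560 float32, mm along the optical axis (not along the pixel's ray), 0 where there is no reading.
- ctrl.calibration(name): a dict with "fx", "fy", "cx", "cy" (pixels), "view" (4x4, takes a point from world to camera coordinates). Camera axes: x right, y down, z forward; pixel columns grow to the right and rows downward; lengths in mm; the calibration is good to about 2 mm. A picture is of the moment at which its call begins. calibration takes no time and is no camera call.
- ctrl.finish_job(): hands the job in; it is judged then, once.
Trained networks look in the newest picture that a camera, given by its name, has taken for a name from the list of things; names that differ only in an ending like _2 or _b are one class to them, and where a whole thing is asked for, a point or a joint stands for the part that bears it (a point fixed in the world has none). Each returns a list of dicts, best first, with "conf" (0 to 1); they miss things now and then, are a little off and sometimes report something else, mostly with a low value. They report only what shows in the picture. A call takes as long as a camera call. They do not tell look-alikes from the thing itself.
- ctrl.search_frame(camera, query): "box" ([left, top, right, bottom] in pixels, round what is visible of it).
- ctrl.place_of(camera, query): "uv" ([column, row] in pixels: a listed point, or the origin of a listed thing).
The state is a dict: "time_s": time; "joints": joint angles; "dq": joint speeds; "tau": joint torques, N m; "eef_pos": TCP position; "ee_rot": TCP orientation; "force": force on the tool from outside, world axes, zero at the start; "wrist_torque": the same for the moment, N m; "grip_width": opening from 0.0 (shut) to 1.0 (fully open); "grip_force": force on a finger pad.
Only numpy, scipy, OpenCV 4.12 (cv2) and the standard library are available. Lean on these libraries where they do the work, as an engineer would, in place of code of your own. Each camera call takes 0.05 s, during which the arm holds its last target. There are 200 camera calls.

## Task

Press the blue cap of the cleaner canister all the way down for a moment so that it mists the amber glass plate, and let the cap spring back up; do not press the red cap next to it. Then take the plate by its wooden handle, lift it about 10 cm straight up off the plank, keeping it level all the way, and finish while still holding it there over the plank, steady and level and touching nothing but the gripper. Leave the other things on the bench where they are.

Things in the scene. Friction and masses are not known exactly. Their poses are not given: they have to be found in the camera images.
- cleaner_cap (a joint): travel of the blue nozzle cap of the cleaner canister: 0 up, 0.007 m fully down. A spring pushes it up (about 1.5 N at the top, 6.5 N fully down); it counts as pressed beyond 5 mm, held there for a tenth of a second or more
- cleaner_cap_top (a point): centre of the flat top of the blue cap, 163 mm above the bench when up; the cap is a round button of 32 mm diameter and 23 mm height, it moves straight down. It sits on a white canister with a blue band (60 mm diameter) that is screwed to the bench. The canisters differ only in the colour of cap and band, and which one stands nearer the robot varies
- lacquer_cap (a joint): travel of the red nozzle cap of the lacquer canister, the same as the blue one; not to be pressed
- lacquer_cap_top (a point): centre of the top of the red cap, on an equal white canister with a red band, 110 to 120 mm from the blue one
- plank: dark wooden plank lying on the bench, fixed, 100 x 250 mm (its x, y) and 40 mm high; origin at the centre of its underside, z up. The two canisters stand beyond its +y end
- cleaner: the cleaner canister: white with blue band and blue cap, 60 mm diameter on a round wooden foot of 76 mm, 163 mm high with its cap, screwed to the bench; origin at the centre of its underside; its nozzle points to its -y, over the plank
- lacquer: the lacquer canister: the same with red band and red cap, screwed to the bench
- plate: round amber glass plate, 190 mm diameter, rim 21 mm high, 0.35 to 0.65 kg, lying on the plank (not fixed to it); origin at the centre of its underside, z up along the handle. From its centre rises a brass rod of 9 mm diameter with an upright round wooden handle on it. Mass is balanced about the handle
- plate_grip (a point): middle of the plate's wooden handle, 106 mm above the plate's underside; the handle is a cylinder of 26 mm diameter, from 80 to 131 mm above the plate's underside, and can be gripped from above at any yaw
- jar: bystander: green glass jar with brass lid, 60 mm diameter, 85 mm high; origin at the centre of its underside
- tape: bystander: yellow roll of tape lying flat, 90 mm diameter, 25 mm high; origin at the centre of its underside
- screwdriver: bystander: screwdriver with red handle, 190 mm long, lying on the bench; x along it
- drill: bystander: yellow and black cordless drill lying on its side, about 230 x 185 mm, 56 mm high; origin under its barrel
- mug: bystander: blue mug, 80 mm diameter, 90 mm high; origin at the centre of its underside
- bowl: bystander: green glass bowl, 130 mm diameter, 50 mm high; origin at the centre of its underside
Things that resemble listed ones, but are neither listed nor needed, are in the scene too. Leave any green or turquoise look-alike of the lacquer alone. Leave any yellow look-alike of the cleaner alone.

How it is judged (in metres and radians):
On the way, in this order (a step that is already met when the one before it is completed fails the run):
1. the blue cap is pressed down while the plate lies on the plank (value of joint cleaner_cap above 0.005 m and z of plate in the frame of plank below 0.045 m), for 0.1 s.
2. the blue cap has sprung back up while the plate lies on the plank (value of joint cleaner_cap below 0.0015 m and z of plate in the frame of plank below 0.045 m), for 0.1 s.
3. the plate is lifted clear, level and held by the gripper (z of plate in the frame of plank above 0.1 m and angle between plate's own z axis and vertical below 0.12 rad and contact force between plate and the fingers above 2 N and linear speed of plate below 0.04 m/s), for 0.3 s.
At the end, for the whole second after the job is handed in: the gripper holds the plate with its underside 60 to 160 mm above the plank's top, its centre within 100 mm of the plank's centre seen from above, tilted less than 0.12 rad, still (under 30 mm/s and 0.2 rad/s), touching nothing but the gripper, and the blue cap is up (z of plate in the frame of plank between 0.1 and 0.2 m and horizontal distance between plate and plank below 0.1 m and angle between plate's own z axis and vertical below 0.12 rad and linear speed of plate below 0.03 m/s and angular speed of plate below 0.2 rad/s and contact force between plate and the fingers above 2 N and contact force between plate and plank below 0.1 N and contact force between plate and jar below 0.1 N and contact force between plate and tape below 0.1 N and value of joint cleaner_cap below 0.0015 m and contact force between plate and cleaner below 0.1 N and contact force between plate and lacquer below 0.1 N); the arm keeps its last pose, push and grip.
It fails at once if the red cap is pressed (beyond 3 mm) (value of joint lacquer_cap above 0.003 m).
It fails at once if the plate is tipped by more than 0.3 rad (angle between plate's own z axis and vertical above 0.3 rad).
It fails at once if a bystander is moved by more than 30 mm (distance of any of jar, tape, screwdriver, drill, mug, bowl from where it was at the start of the episode above 0.03 m).
It also fails if it takes over 38 s, if anything falls off the work surface, if the arm or the gripper's body presses on something with over 40 N, if the wrist force passes 120 N, or if a joint passes its speed limit or range.

## Working session

There is one attempt and no reset: what is moved stays moved. The work goes in short steps, Python scripts to look and compute and a tool call to move; the robot and the scene stay as the last step left them, time stands still between calls to the robot, and variables do not carry over. Pictures are saved under pics/ and viewed, at most 10 in all, crops included, and the job is handed in when it is done.

Besides the shell and the picture viewer there is one more tool, called after "Request:" by a JSON object that holds its "op" and its "data", one argument or row to a line. send_rows: Moves the arm, as the interface text tells. Its arguments: {"type":"object","properties":{"targets":{"type":"array"},"grip":{"type":"number"},"squeeze":{"type":"number"}},"required":["targets"]}

```bash
mkdir -p pics
cat > h.py <<'E'
from rig import ctrl
import numpy as np, cv2
def cap(n):
    p,d=ctrl.capture(n); return p,d,ctrl.calibration(n)
def world(uv,z,c):  # z depth mm
    p=np.array([(uv[0]-c['cx'])/c['fx']*z,(uv[1]-c['cy'])/c['fy']*z,z,1])
    return (np.linalg.inv(np.array(c['view']))@p)[:3]
def atz(uv,Z,c):  # ray meets plane z=Z
    a=world(uv,1,c);b=world(uv,1000,c);return a+(b-a)*(Z-a[2])/(b[2]-a[2])
def save(n,p): cv2.imwrite('pics/'+n,p[:,:,::-1])
E
python3 - <<'E'
from h import *
np.set_printoptions(precision=1,suppress=True)
H={'cleaner_cap_top':163,'lacquer_cap_top':163,'plate_grip':146,'plank':0}
ims=[]
for n in('scene','top'):
    p,d,c=cap(n);ims.append(p)
    for q,z in H.items():
        for r in ctrl.place_of(n,q)[:4]:
            u=r['uv'];print(n,q,round(r['conf'],2),np.array(u),atz(u,z,c), world(u,d[int(u[1]),int(u[0])],c))
save('scene0.png',ims[0]);save('top0.png',ims[1])
print(ctrl.sense())
E
```

```text
scene cleaner_cap_top 0.63 [466.5 196.2] [323.7 434.7 163. ] [323.7 434.7 163. ]
scene cleaner_cap_top 0.61 [368.3 242.8] [550.4 225.7 163. ] [550.  225.7 162.4]
scene lacquer_cap_top 0.65 [370.6 208.6] [449.2 208.6 163. ] [449.1 208.6 162.9]
scene lacquer_cap_top 0.57 [361.9 166.1] [318.2 154.8 163. ] [315.  154.7 159.4]
scene lacquer_cap_top 0.53 [412.  188.2] [346.8 296.6 163. ] [347.1 296.6 163.3]
scene lacquer_cap_top 0.43 [261.6 298.3] [773.4  34.4 163. ] [706.6   7.2  -1.3]
scene plate_grip 0.68 [290.6 224.8] [555.7  30.1 146. ] [566.6  33.  163.4]
top cleaner_cap_top 0.66 [179.  204.1] [550.4 234.5 163. ] [550.4 234.6 162.4]
top cleaner_cap_top 0.42 [ 99.8 300. ] [311.2 437.4 163. ] [311.1 438.  161.2]
top lacquer_cap_top 0.67 [208.6 295.5] [315.  161.7 163. ] [314.8 162.2 159.4]
top lacquer_cap_top 0.51 [189.3 247.4] [438.2 209.3 163. ] [438.2 209.5 161.5]
top lacquer_cap_top 0.46 [152.4 286.9] [340.5 304.1 163. ] [340.4 304.5 161.2]
top plate_grip 0.68 [256.4 202.3] [551.6  35.4 146. ] [549.1  34.7 167.7]
top plank 0.72 [271.  151.9] [715.3  -5.6   0. ] [716.2  -5.6  -4.6]
{'time_s': 0.5, 'joints': array([-1.4,  0.3,  1.5, -0. ,  1.3, -0.2]), 'dq': array([ 0.,  0., -0.,  0.,  0., -0.]), 'tau': array([ -0. , -41.2, -26. ,  -0. ,   0. ,  -0. ]), 'eef_pos': array([ 207.2, -482.3,  205.1]), 'ee_rot': array([-0. ,  1. ,  0.2, -0. ]), 'force': array([ 0.4, -0.5,  0.8]), 'wrist_torque': array([-0.1,  0. , -0. ]), 'grip_force': 0.0, 'grip_width': 1.0011320848832874}
```

View pics/scene0.png

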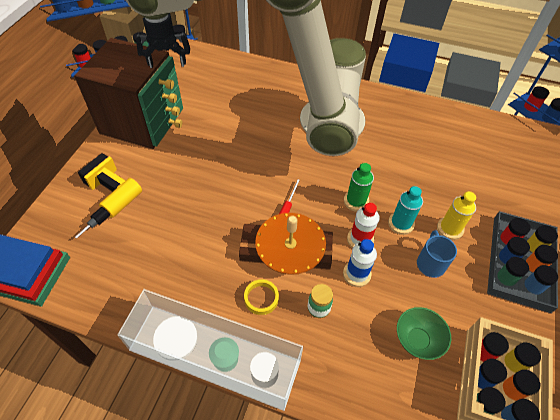

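View pics/top0.png

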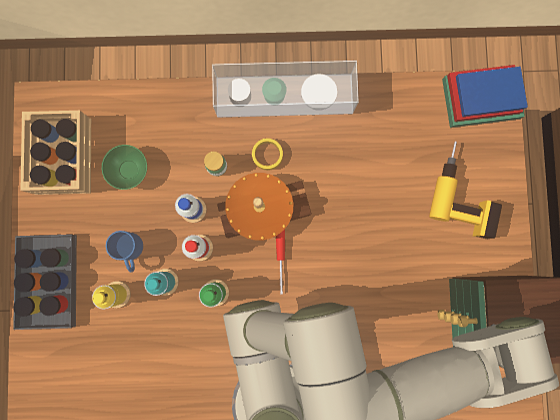

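Scene: candidate canisters are blue (366,245), red (368,212), green (361,172), turquoise (408,193) and yellow (463,203). The blue-band, blue-capped one at scene (366,245), top (184,203) fits the cleaner. The red one beside it, about 115 mm away, is the lacquer. The plate handle is at scene (291,225), top (257,202). I'll confirm this in one crop and refine from depth.

Run:
```python
from h import *
np.set_printoptions(precision=1,suppress=True)
crops=[]
for n,(x0,y0,x1,y1) in(('scene',(240,170,400,290)),('top',(160,150,320,270))):
    p,d,c=cap(n)
    v,u=np.mgrid[0:420,0:560]; z=d.astype(float)
    P=np.stack([(u-c['cx'])/c['fx']*z,(v-c['cy'])/c['fy']*z,z,np.ones_like(z)],-1)@np.linalg.inv(np.array(c['view'])).T
    X,Y,Z=P[...,0],P[...,1],P[...,2]
    for nm,(cx,cy),lo,hi,r in(('blue',(550,230),157,170,30),('red',(444,209),157,170,30),('handle',(553,33),163,178,30),('plate',(553,33),50,70,120)):
        m=(np.hypot(X-cx,Y-cy)<r)&(Z>lo)&(Z<hi)&(d>0)
        q=np.c_[X[m],Y[m],Z[m]]
        print(n,nm,m.sum(),np.median(q,0),'mid',(q.min(0)+q.max(0))/2,'ext',np.ptp(q,axis=0),p[m].mean(0))
    m=(Z>30)&(Z<44)&(d>0)&(np.hypot(X-553,Y-33)<170)&(p.max(-1)<110)
    q=np.c_[X[m],Y[m]].astype(np.float32); print('plank',cv2.minAreaRect(q),m.sum())
    crops.append(cv2.resize(p[y0:y1,x0:x1],(400,300),interpolation=cv2.INTER_CUBIC))
save('crop.png',np.hstack(crops))
```

```text
scene blue 122 [556.3 223.3 161.8] mid [554.7 221.2 161.9] ext [32.4 36.   9.7] [ 27.1  84.1 185.3]
scene red 108 [446.7 206.4 161.4] mid [445.2 204.7 161.6] ext [32.5 34.4  9.1] [219.3  32.4  26.5]
scene handle 74 [556.   32.5 168.9] mid [554.4  32.  169.1] ext [23.8 25.2 12.3] [221.5 188.6 120.5]
scene plate 2615 [557.7  36.7  54.6] mid [553.3  31.3  59.7] ext [190.2 189.3  19.5] [203.6 101.5  19.7]
plank ((544.675537109375, 41.59998321533203), (110.5242691040039, 297.3271789550781), 11.346893310546875) 681
top blue 111 [551.1 222.4 161.4] mid [551.8 222.4 162.7] ext [29.4 31.  11.4] [ 78.4 101.7 173.1]
top red 111 [441.6 205.1 161.3] mid [440.5 204.3 162.2] ext [28.5 33.1 10.4] [212.3  76.   66.6]
top handle 72 [550.2  31.7 168.7] mid [550.1  31.8 169.2] ext [21.5 23.5 12.3] [214.2 179.2 128. ]
top plate 2556 [547.9  30.6  54.8] mid [550.5  32.8  59.8] ext [188.5 187.2  19.6] [194.8 113.8  55.3]
plank ((597.6691284179688, 53.87706756591797), (220.2854766845703, 292.3197326660156), 13.950294494628906) 485
```

View pics/crop.png

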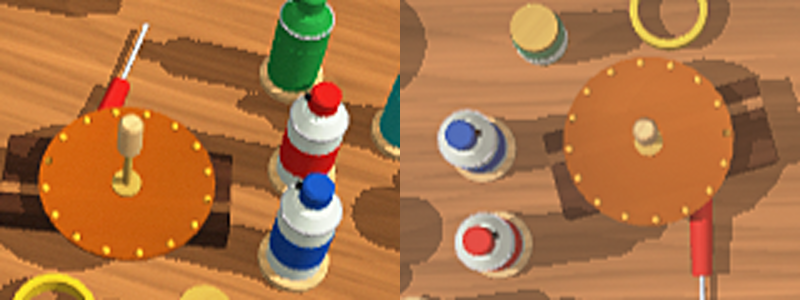

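The crop confirms it: the blue-banded canister with blue cap sits at the right of the plank, with the red one beside it. In world coordinates the cap is ≈ (553,223,163), red ≈ (443,205), a distance of 112 mm as specified. The handle is ≈ (552,32) with its top at 171. Now moving above the cap with the fingers shut.

Request:
{"op": "send_rows", "data": {
  "targets": [
    {"offset": [0,0,2]},
    {"offset": [0.5,1,4]},
    {"offset": [2,4,5]},
    {"offset": [3.5,7,5]},
    {"offset": [5,10,5]},
    {"offset": [6.5,13,5]},
    {"offset": [8,16,5]},
    {"offset": [9.5,19,5]}
  ],
  "grip": 0
}}

```text
invalid input
```

Request:
{"op": "send_rows", "data": {
  "targets": [
    {"offset": [1.5,3,0]},
    {"offset": [3,6,0]},
    {"offset": [4.5,9,0]},
    {"offset": [6,12,0]},
    {"offset": [7.5,15,0]},
    {"offset": [9,18,0]},
    {"offset": [10.5,21,0]},
    {"offset": [12,24,0]}
  ]
}}

```text
invalid input
```

Request:
{"op": "send_rows", "data": {
  "targets": [
    {"offset": [1.5,3,0]},
    {"offset": [3,6,0]},
    {"offset": [4.5,9,0]},
    {"offset": [6,12,0]},
    {"offset": [7.5,15,0]},
    {"offset": [9,18,0]},
    {"offset": [10.5,21,0]},
    {"offset": [12,24,0]}
  ]
}}

```text
invalid input
```

Spin seems to be required in each row.

Request:
{"op": "send_rows", "data": {
  "targets": [
    {"offset": [0,0,2],"spin": 0},
    {"offset": [0.5,1,4],"spin": 0},
    {"offset": [2,4,5],"spin": 0},
    {"offset": [3.5,7,5],"spin": 0},
    {"offset": [5,10,5],"spin": 0},
    {"offset": [6.5,13,5],"spin": 0},
    {"offset": [8,16,5],"spin": 0},
    {"offset": [9.5,19,5],"spin": 0}
  ],
  "grip": 0
}}

```text
time_s: 1.27
eef_pos: [302.6, -290.9, 255.2]
ee_rot: [0.0, 0.98, 0.201, 0.0]
force: [1.0, 0.4, 0.1]
grip_width: 0.001
grip_force: 0.0
```

Request:
{"op": "send_rows", "data": {
  "targets": [
    {"offset": [1.5,3.2,0],"spin": 0},
    {"offset": [3,6.4,0],"spin": 0},
    {"offset": [4.5,9.6,0],"spin": 0},
    {"offset": [6,12.8,0],"spin": 0},
    {"offset": [7.5,16,0],"spin": 0},
    {"offset": [9,19.2,0],"spin": 0},
    {"offset": [10.5,22.4,0],"spin": 0},
    {"offset": [12,25.6,0],"spin": 0}
  ]
}}

```text
time_s: 1.93
eef_pos: [422.6, -34.6, 255.3]
ee_rot: [0.0, 0.979, 0.202, 0.0]
force: [0.6, -1.1, 0.7]
grip_width: -0.0
grip_force: 0.0
```

Request:
{"op": "send_rows", "data": {
  "targets": [
    {"offset": [1.6,3.2,0],"spin": 0},
    {"offset": [3.3,6.4,0],"spin": 0},
    {"offset": [5,9.6,0],"spin": 0},
    {"offset": [6.7,12.8,0],"spin": 0},
    {"offset": [8.4,16,0],"spin": 0},
    {"offset": [10.1,19.2,0],"spin": 0},
    {"offset": [11.7,22.4,0],"spin": 0},
    {"offset": [13,25.8,0],"spin": 0}
  ]
}}

```text
time_s: 2.6
eef_pos: [552.9, 223.2, 254.9]
ee_rot: [0.0, 0.98, 0.201, -0.0]
force: [-0.1, -1.0, 0.7]
grip_width: -0.002
grip_force: 0.0
```

Descend to just above the cap (z 168).

Request:
{"op": "send_rows", "data": {
  "targets": [
    {"offset": [0,0,-3],"spin": 0},
    {"offset": [0,0,-6],"spin": 0},
    {"offset": [0,0,-8],"spin": 0},
    {"offset": [0,0,-8.7],"spin": 0},
    {"offset": [0,0,-8.7],"spin": 0}
  ]
}}

```text
time_s: 3.02
eef_pos: [551.6, 221.5, 166.7]
ee_rot: [-0.0, 0.979, 0.201, -0.002]
force: [0.5, 0.2, 1.0]
grip_width: 0.001
grip_force: 0.0
```

Run:
```python
from h import *
p,d,c=cap('scene'); q,_,_=cap('top')
f=lambda a:cv2.resize(a,(400,300),interpolation=cv2.INTER_CUBIC)
save('c2.png',np.hstack([f(p[190:280,310:430]),f(q[150:240,140:260])]))
print(ctrl.sense()['force'])
```

```text
[-0.16863296  0.49428296 -0.04186848]
```

View pics/c2.png

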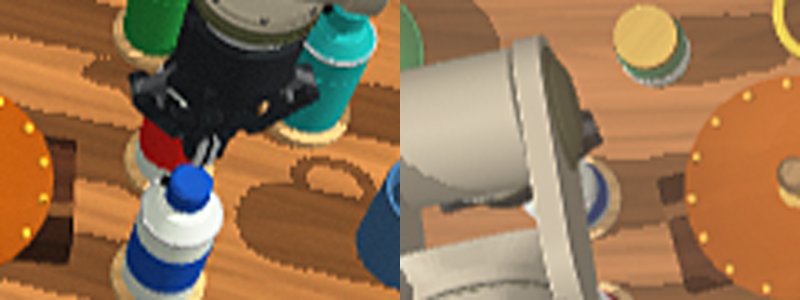

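The closed fingertips show just behind/above the blue cap, at crop (205,160) against the cap top at (190,178). Checking the projection.

Run:
```python
from h import *
np.set_printoptions(precision=1,suppress=True)
p,d,c=cap('scene'); s=ctrl.sense(); print(s['eef_pos'],s['force'])
for P in(s['eef_pos'],[553,223,163],[553,223,175]):
    q=np.array(c['view'])@np.r_[P,1]; print(q[0]/q[2]*c['fx']+c['cx'],q[1]/q[2]*c['fy']+c['cy'],q[2])
v,u=np.mgrid[220:256,350:390]; z=d[220:256,350:390]
W=np.array([world((a,b),k,c) for a,b,k in zip(u.ravel(),v.ravel(),z.ravel())]); C=p[220:256,350:390].reshape(-1,3).astype(int)
for r in range(230,250,1):
    for k in (368,370,372):
        i=(r-220)*40+k-350; print(k,r,C[i],W[i],end=' | ')
    print()
crop=cv2.resize(p[220:256,350:390],(800,600)[:1]*1+(600,)if 0 else (660,594),interpolation=cv2.INTER_NEAREST);save('c3.png',crop)
```

```text
[553.  221.7 169.9] [ 0.3 -0.5  0.2]
366.9299213694546 241.7038157209916 1079.8003702326328
366.96160026325964 243.32418677050563 1085.1761334697728
367.8682010144721 240.76639827135088 1075.3813101426167
368 230 [24 25 26] [569.1 214.4 242.5] | 370 230 [30 32 36] [571.  218.5 247.5] | 372 230 [22 26 27] [565. 223. 241.] | 
368 231 [19 22 23] [569.5 215.1 239.2] | 370 231 [38 41 42] [569.7 219.3 241.9] | 372 231 [79 82 80] [565.4 223.7 237.8] | 
368 232 [17 17 19] [564.6 216.1 228.1] | 370 232 [88 89 89] [564.9 220.3 230.9] | 372 232 [138 144 136] [563.7 224.5 231.5] | 
368 233 [14 17 19] [563.1 216.9 222. ] | 370 233 [128 130 129] [565.7 221.  228.1] | 372 233 [89 92 91] [564.3 225.3 228.5] | 
368 234 [ 7  9 11] [563.8 217.6 219.1] | 370 234 [138 142 141] [566.9 221.7 226. ] | 372 234 [19 20 22] [563.3 226.1 223.1] | 
368 235 [16 16 20] [562.2 218.4 212.7] | 370 235 [144 148 146] [566.4 222.4 221.4] | 372 235 [0 0 0] [563.2 226.8 219. ] | 
368 236 [46 49 51] [560.6 219.2 206.4] | 370 236 [147 151 149] [563.  223.4 212.3] | 372 236 [4 5 8] [562.1 227.7 213.4] | 
368 237 [88 99 96] [5
[... 1000 characters left out ...]
[ 20  91 214] [551.  234.8 163.6] | 
368 245 [ 31  93 206] [554.  226.6 158.7] | 370 245 [ 32  94 206] [553.9 231.  161.2] | 372 245 [ 21  92 212] [553.6 235.5 163.3] | 
368 246 [ 28  94 206] [558.7 227.1 161.8] | 370 246 [ 30  95 206] [557.3 231.6 162.2] | 372 246 [ 17  90 214] [553.8 236.3 159.3] | 
368 247 [ 34  97 207] [562.5 227.6 163.4] | 370 247 [ 32  95 206] [560.1 232.2 162.4] | 372 247 [ 11  86 210] [556.9 236.9 160. ] | 
368 248 [ 31  93 201] [564.6 228.3 162.6] | 370 248 [ 29  95 208] [559.6 233.1 157.3] | 372 248 [  0  65 187] [560.  237.4 160.5] | 
368 249 [ 29  86 186] [567.5 228.9 162.8] | 370 249 [ 31  91 198] [563.1 233.6 158.5] | 372 249 [  0  53 152] [559.1 238.3 154.9] |
```

View pics/c3.png

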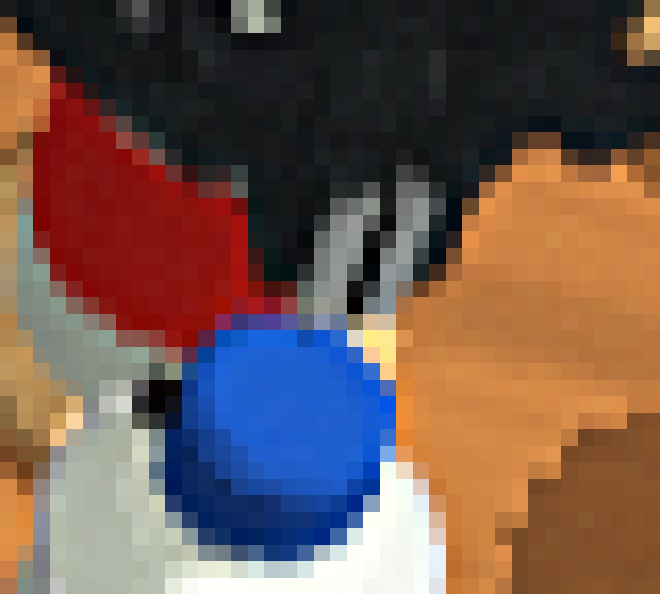

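The fingers are laterally over the cap centre (front face x≈563 with a 22 mm pad). However, depth puts their visible tip near z≈198, higher than the reported TCP of 169. I'll descend by force feedback in small steps.

Request:
{"op": "send_rows", "data": {
  "targets": [
    {"offset": [0,0,-0.3],"spin": 0},
    {"offset": [0,0,-0.6],"spin": 0},
    {"offset": [0,0,-0.7],"spin": 0},
    {"offset": [0,0,-0.7],"spin": 0}
  ]
}}

```text
time_s: 3.5
eef_pos: [552.2, 221.6, 161.0]
ee_rot: [-0.0, 0.979, 0.201, -0.0]
force: [-0.3, -0.0, 0.3]
grip_width: 0.002
grip_force: 0.0
```

Request:
{"op": "send_rows", "data": {
  "targets": [
    {"offset": [0,0,-0.2],"spin": 0},
    {"offset": [0,0,-0.3],"spin": 0},
    {"offset": [0,0,-0.3],"spin": 0}
  ]
}}

```text
time_s: 3.75
eef_pos: [552.1, 221.6, 157.9]
ee_rot: [-0.0, 0.979, 0.202, -0.0]
force: [0.4, -0.4, 0.7]
grip_width: 0.001
grip_force: 0.0
```

Run:
```python
from h import *
np.set_printoptions(precision=1,suppress=True)
p,d,c=cap('scene'); s=ctrl.sense(); print(s['eef_pos'],s['force'],s['joints'],s['grip_width'])
for r in range(234,250):
    for k in (366,368,370):
        print(p[r,k],world((k,r),d[r,k],c),end=' | ')
    print()
save('c4.png',cv2.resize(p[190:280,310:430],(800,600),interpolation=cv2.INTER_CUBIC))
```

```text
[552.2 221.6 158. ] [ 0.6 -0.3 -0.9] [0.2 0.5 1.3 0.  1.3 1.3] -0.000335847365685515
[20 22 23] [565.5 213.2 219.2] | [ 6 10 12] [567.6 217.4 224.7] | [77 79 79] [567.5 221.6 227. ] | 
[17 22 23] [566.  214.  215.9] | [14 14 16] [561.2 218.5 211.2] | [153 157 154] [565.  222.5 219.2] | 
[21 22 24] [564.2 214.8 209.3] | [51 52 52] [562.  219.2 208.4] | [137 141 139] [565.9 223.2 216.6] | 
[20 24 23] [562.5 215.6 202.7] | [95 99 98] [562.  219.9 204.4] | [124 126 126] [563.7 224.1 209.3] | 
[13 14 14] [561.9 216.3 197.8] | [127 129 128] [564.6 220.5 204.3] | [137 141 138] [563.  224.9 204.3] | 
[22 29 36] [563.9 217.  196.6] | [138 140 137] [565.1 221.3 200.9] | [87 87 85] [564.9 225.6 203.1] | 
[ 39  72 130] [543.3 218.8 160.9] | [143 143 133] [566.  222.  198.2] | [21 18 13] [562.2 226.5 194.9] | 
[ 36  97 204] [544.7 219.5 158.9] | [129 134 142] [564.8 222.8 192.4] | [ 1  7 28] [563.7 227.2 193.1] | 
[ 25  94 214] [549.3 220.  161.7] | [ 57 102 182] [547.7 224.6 161.8] | [ 15  60 144] [544.9 229.2 160.1] | 
[ 29  92 207] [553.  220.6 163.1] | [ 27  95 213] [552.1 225.1 164.3] | [ 31  97 215] [549.3 229.7 162.6] | 
[ 31  95 206] [553.7 221.4 159.9] | [ 31  95 205] [555.3 225.7 165.1] | [ 33  96 209] [553.3 230.3 164.5] | 
[ 30  94 205] [556.8 222.  160.5] | [ 31  94 206] [557.8 226.3 164.8] | [ 28  92 204] [556.6 230.8 165.5] | 
[ 32  96 208] [561.1 222.5 162.9] | [ 33  96 207] [556.9 227.2 159. ] | [ 31  95 206] [557.4 231.6 162.4] | 
[ 33  97 207] [562.6 223.2 161.1] | [ 32  94 205] [561.6 227.7 162.1] | [ 30  94 204] [560.9 232.1 163.6] | 
[ 33  93 198] [566.6 223.8 163.1] | [ 30  91 201] [564.3 228.3 162.1] | [ 32  97 208] [561.7 232.9 160.5] | 
[ 30  77 166] [569.2 224.4 162.9] | [ 30  86 186] [566.5 229.  161.3] | [ 29  89 197] [564.9 233.5 161.3] |
```

View pics/c4.png

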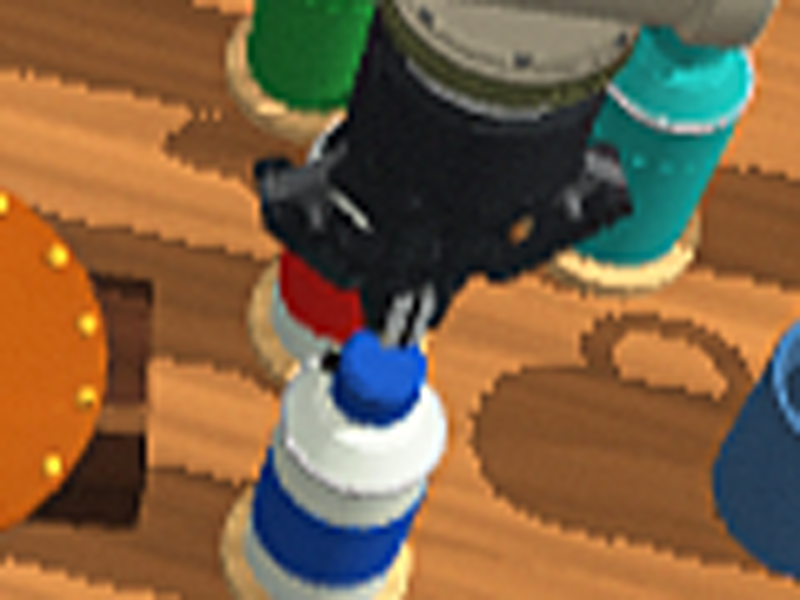

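The fingertips are still about 30 mm above the cap, so the reported TCP has a ~30 mm z offset from the real tips. Contact should come near TCP z≈130. Continuing down guarded.

Request:
{"op": "send_rows", "data": {
  "targets": [
    {"offset": [0,0,-0.5],"spin": 0},
    {"offset": [0,0,-1],"spin": 0},
    {"offset": [0,0,-1.5],"spin": 0},
    {"offset": [0,0,-1.9],"spin": 0},
    {"offset": [0,0,-1.9],"spin": 0}
  ]
}}

```text
time_s: 4.22
eef_pos: [551.7, 221.5, 137.9]
ee_rot: [-0.0, 0.979, 0.201, -0.001]
force: [-0.3, 0.0, 0.5]
grip_width: -0.004
grip_force: 0.0
```

Request:
{"op": "send_rows", "data": {
  "targets": [
    {"offset": [0,0,-0.2],"spin": 0},
    {"offset": [0,0,-0.4],"spin": 0},
    {"offset": [0,0,-0.4],"spin": 0}
  ]
}}

```text
time_s: 4.47
eef_pos: [552.4, 221.7, 135.1]
ee_rot: [-0.0, 0.979, 0.202, 0.0]
force: [-0.7, 0.3, 2.3]
grip_width: -0.002
grip_force: 1.2
```

Run:
```python
from h import *
np.set_printoptions(precision=1,suppress=True)
p,d,c=cap('scene'); s=ctrl.sense(); print(s['eef_pos'],s['force'])
for r in range(236,252):
    for k in (365,367,369):
        print(p[r,k],world((k,r),d[r,k],c),end=' | ')
    print()
```

```text
[552.4 221.6 135.3] [-0.6  0.2  2.7]
[22 23 25] [563.9 212.6 207.7] | [19 19 22] [567.6 216.7 215.6] | [21 23 25] [565.9 221.1 215.5] | 
[19 22 23] [567.6 213.2 209.1] | [21 22 26] [566.6 217.5 210.1] | [26 28 30] [567.1 221.8 213.2] | 
[24 25 26] [565.7 214.  202.2] | [23 25 28] [567.9 218.2 208. ] | [21 23 28] [566.8 222.5 208.8] | 
[21 22 24] [564.3 214.8 196. ] | [33 35 36] [568.9 218.9 205.6] | [85 87 87] [564.7 223.4 201.7] | 
[17 18 19] [561.3 215.7 187.4] | [83 87 85] [562.5 220.  191.6] | [147 150 147] [564.  224.2 196.5] | 
[19 20 23] [561.1 216.5 182.8] | [128 132 129] [563.2 220.7 188.7] | [109 112 108] [563.8 225.  192. ] | 
[11 11 14] [562.5 217.1 180.8] | [138 140 138] [563.9 221.4 185.5] | [84 87 84] [563.6 225.8 187.6] | 
[10  9 10] [561.6 218.  175.2] | [140 143 142] [563.9 222.2 181.4] | [16 15 18] [562.4 226.7 181.6] | 
[24 25 18] [562.9 218.7 173.1] | [146 149 147] [567.  222.8 182. ] | [4 6 4] [562.  227.5 176.7] | 
[80 77 63] [559.9 219.6 164.1] | [150 152 144] [566.4 223.6 176.9] | [64 60 52] [561.  228.3 171. ] | 
[ 98 109 137] [562.6 220.2 164. ] | [124 126 127] [565.1 224.5 170.6] | [93 92 94] [562.  229.1 168.4] | 
[ 38  99 202] [564.1 220.9 162. ] | [ 21  66 154] [562.7 225.4 162.5] | [ 21  66 149] [559.4 230.1 160. ] | 
[ 29  91 203] [567.1 221.5 162.6] | [ 26  92 211] [564.7 226.1 161.5] | [ 33  98 214] [561.1 230.7 158.4] | 
[ 30  75 163] [567.1 222.3 158.2] | [ 34  91 197] [567.7 226.7 161.8] | [ 31  95 204] [1154.1  188.8 1098.5] | 
[ 19  49 106] [568.9 223.  156.7] | [ 28  81 176] [567.6 227.5 157.3] | [ 28  84 187] [565.9 232.  157.3] | 
[17 44 97] [568.1 223.8 151.2] | [ 13  45 104] [567.7 228.3 153.1] | [ 12  50 126] [568.2 232.7 156.6] |
```

Contact at TCP z≈136 (2.5 N). Press about 5 mm more and hold.

Request:
{"op": "send_rows", "data": {
  "targets": [
    {"offset": [0,0,-0.2],"spin": 0},
    {"offset": [0,0,-0.4],"spin": 0},
    {"offset": [0,0,-0.5],"spin": 0},
    {"offset": [0,0,-0.5],"spin": 0},
    {"offset": [0,0,-0.5],"spin": 0}
  ]
}}

```text
time_s: 4.93
eef_pos: [552.4, 221.7, 130.5]
ee_rot: [0.0, 0.979, 0.202, 0.0]
force: [-1.2, 0.1, 5.7]
grip_width: -0.001
grip_force: 2.8
```

Request:
{"op": "send_rows", "data": {
  "targets": [
    {"offset": [0,0,-0.1],"spin": 0},
    {"offset": [0,0,-0.2],"spin": 0},
    {"offset": [0,0,-0.2],"spin": 0},
    {"offset": [0,0,-0.2],"spin": 0}
  ]
}}

```text
time_s: 5.27
eef_pos: [552.5, 221.7, 129.7]
ee_rot: [0.0, 0.979, 0.202, 0.001]
force: [-4.5, -2.3, 14.9]
grip_width: 0.001
grip_force: 6.9
```

Bottomed out at 14.9 N, so it is fully pressed. Release upward and move toward the handle with the gripper opening.

Request:
{"op": "send_rows", "data": {
  "targets": [
    {"offset": [0,0,1],"spin": 0},
    {"offset": [0,0,3],"spin": 0},
    {"offset": [0,0,6],"spin": 0},
    {"offset": [0,0,9],"spin": 0},
    {"offset": [0,0,11],"spin": 0},
    {"offset": [0,0,12],"spin": 0},
    {"offset": [0,-3,12],"spin": 0},
    {"offset": [0,-6,12],"spin": 0}
  ]
}}

```text
time_s: 5.93
eef_pos: [551.9, 161.8, 247.5]
ee_rot: [-0.0, 0.979, 0.203, -0.0]
force: [1.1, -1.1, -0.4]
grip_width: 0.003
grip_force: 0.0
```

Request:
{"op": "send_rows", "data": {
  "targets": [
    {"offset": [0,-3,0],"spin": 0},
    {"offset": [0,-6,0],"spin": 0},
    {"offset": [0,-9,0],"spin": 0},
    {"offset": [0,-11,0],"spin": 0},
    {"offset": [0,-12.5,0],"spin": 0},
    {"offset": [0,-13,0],"spin": 0},
    {"offset": [0,-13,0],"spin": 0}
  ],
  "grip": 1,
  "squeeze": 50
}}

```text
time_s: 6.52
eef_pos: [552.1, 30.9, 247.3]
ee_rot: [-0.0, 0.98, 0.201, -0.001]
force: [-0.0, 0.3, 0.1]
grip_width: 0.977
grip_force: 0.0
```

Run:
```python
from h import *
np.set_printoptions(precision=1,suppress=True)
p,d,c=cap('scene'); s=ctrl.sense(); print(s['eef_pos'],s['grip_width'],s['force'])
v,u=np.mgrid[0:420,0:560]; z=d.astype(float)
P=np.stack([(u-c['cx'])/c['fx']*z,(v-c['cy'])/c['fy']*z,z,np.ones_like(z)],-1)@np.linalg.inv(np.array(c['view'])).T
X,Y,Z=P[...,0],P[...,1],P[...,2]
for nm,(cx,cy),lo,hi,r in(('blue',(553,223),150,172,30),('handle',(552,32),163,178,22),('plate',(552,32),50,70,120)):
    m=(np.hypot(X-cx,Y-cy)<r)&(Z>lo)&(Z<hi)&(d>0);q=np.c_[X[m],Y[m],Z[m]]
    print(nm,m.sum(),np.median(q,0),(q.min(0)+q.max(0))/2)
save('c5.png',cv2.resize(p[150:270,210:370],(800,600),interpolation=cv2.INTER_CUBIC))
```

```text
[552.1  31.8 247.5] 0.9988945009749243 [-0.6 -0.1  0.1]
blue 150 [558.3 222.3 161.3] [555.2 220.9 158.7]
handle 74 [555.5  32.4 168.9] [554.4  31.8 168. ]
plate 2574 [558.1  36.4  54.7] [553.1  31.5  60. ]
```

View pics/c5.png

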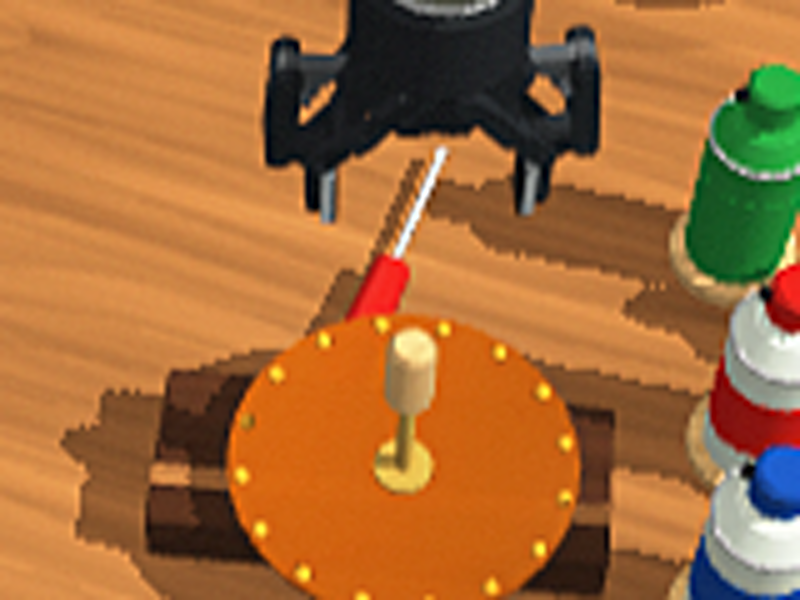

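The cap has sprung back to z≈161. The open gripper is above the handle, with finger tips at crop (325,215) and (527,210) and the handle top at (412,340). Measure the finger tips from depth before descending.

Run:
```python
from h import *
np.set_printoptions(precision=1,suppress=True)
p,d,c=cap('scene')
for k0 in(270,310):
  for r in range(182,196,2):
    print(r,[(k,*np.round(world((k,r),d[r,k],c)).astype(int)) for k in range(k0,k0+12,2) if d[r,k]>0 and world((k,r),d[r,k],c)[2]>200])
```

```text
182 [(270, np.int64(580), np.int64(-17), np.int64(328)), (272, np.int64(584), np.int64(-11), np.int64(336)), (274, np.int64(583), np.int64(-7), np.int64(336)), (276, np.int64(581), np.int64(-3), np.int64(336)), (278, np.int64(580), np.int64(1), np.int64(336))]
184 [(272, np.int64(584), np.int64(-11), np.int64(328)), (274, np.int64(584), np.int64(-7), np.int64(330)), (276, np.int64(576), np.int64(-5), np.int64(322))]
186 [(272, np.int64(580), np.int64(-12), np.int64(316)), (274, np.int64(582), np.int64(-7), np.int64(321)), (276, np.int64(580), np.int64(-3), np.int64(320))]
188 [(272, np.int64(578), np.int64(-13), np.int64(306)), (274, np.int64(583), np.int64(-7), np.int64(315)), (276, np.int64(578), np.int64(-4), np.int64(311))]
190 [(272, np.int64(582), np.int64(-12), np.int64(304)), (274, np.int64(584), np.int64(-6), np.int64(309)), (276, np.int64(580), np.int64(-3), np.int64(306))]
192 [(272, np.int64(579), np.int64(-13), np.int64(293)), (274, np.int64(581), np.int64(-7), np.int64(298)), (276, np.int64(579), np.int64(-3), np.int64(296))]
194 [(274, np.int64(582), np.int64(-7), np.i
[... 470 characters left out ...]
t64(315))]
186 [(314, np.int64(534), np.int64(72), np.int64(297)), (316, np.int64(546), np.int64(78), np.int64(315)), (318, np.int64(545), np.int64(83), np.int64(316)), (320, np.int64(538), np.int64(86), np.int64(309))]
188 [(314, np.int64(538), np.int64(73), np.int64(296)), (316, np.int64(544), np.int64(79), np.int64(306)), (318, np.int64(537), np.int64(82), np.int64(299)), (320, np.int64(536), np.int64(86), np.int64(299))]
190 [(314, np.int64(538), np.int64(74), np.int64(289)), (316, np.int64(544), np.int64(79), np.int64(299)), (318, np.int64(539), np.int64(83), np.int64(294))]
192 [(314, np.int64(542), np.int64(75), np.int64(287)), (316, np.int64(544), np.int64(80), np.int64(291))]
194 []
```

The pads straddle (552,≈34), so they're aligned. Tips are 40 mm above the reported TCP when open (27 offset + 13 swing), consistent with the contact. Descend to TCP z≈100 so the grasp point sits at the handle's middle.

Request:
{"op": "send_rows", "data": {
  "targets": [
    {"offset": [0,0,-3],"spin": 0},
    {"offset": [0,0,-6],"spin": 0},
    {"offset": [0,0,-8.5],"spin": 0},
    {"offset": [0,0,-11],"spin": 0},
    {"offset": [0,0,-13],"spin": 0},
    {"offset": [0,0,-14.3],"spin": 0},
    {"offset": [0,0,-14.7],"spin": 0},
    {"offset": [0,0,-14.7],"spin": 0}
  ]
}}

```text
time_s: 7.28
eef_pos: [551.8, 32.6, 100.3]
ee_rot: [-0.0, 0.979, 0.202, -0.001]
force: [-0.1, 0.3, 0.1]
grip_width: 1.001
grip_force: 0.0
```

Run:
```python
from h import *
p,d,c=cap('scene'); s=ctrl.sense(); print(s['eef_pos'],s['grip_width'],s['force'])
save('c6.png',cv2.resize(p[170:260,230:350],(800,600),interpolation=cv2.INTER_CUBIC))
```

```text
[552.35871693  32.34329144 101.37685196] 0.9985004917634573 [ 0.86711022 -0.06465031  0.08104365]
```

View pics/c6.png

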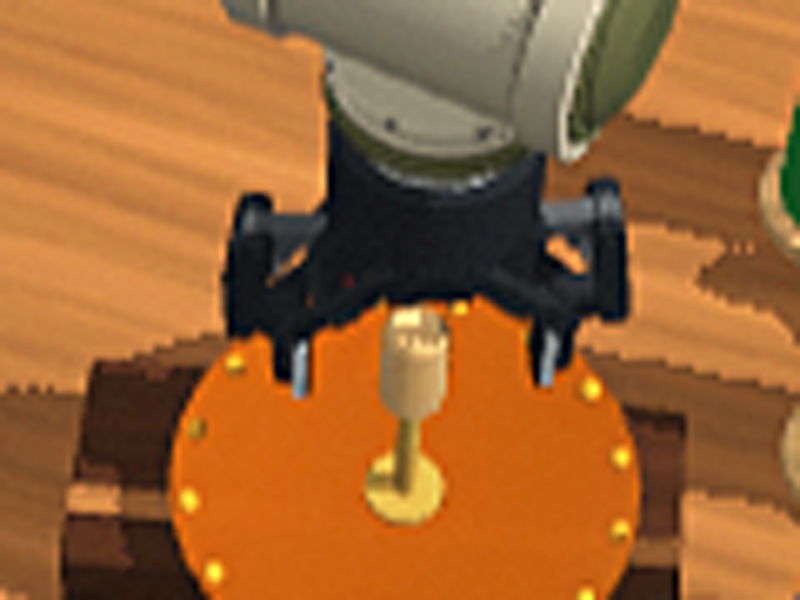

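The open fingers straddle the handle symmetrically (pads at crop x 298 and 545, handle at 415, pads farther back in height). Close.

Request:
{"op": "send_rows", "data": {
  "targets": [
    {"offset": [0,0,-0.2],"spin": 0},
    {"offset": [0,0,-0.2],"spin": 0},
    {"offset": [0,0,-0.2],"spin": 0},
    {"offset": [0,0,-0.2],"spin": 0},
    {"offset": [0,0,-0.2],"spin": 0},
    {"offset": [0,0,-0.2],"spin": 0},
    {"offset": [0,0,-0.2],"spin": 0},
    {"offset": [0,0,-0.2],"spin": 0}
  ],
  "grip": 0,
  "squeeze": 60
}}

```text
time_s: 8.0
eef_pos: [552.7, 31.1, 99.6]
ee_rot: [0.001, 0.98, 0.201, 0.001]
force: [2.3, -4.7, 2.9]
grip_width: 0.283
grip_force: 59.4
```

Gripped at width 0.28 (≈24–26 mm, matching the handle). Lift slowly.

Request:
{"op": "send_rows", "data": {
  "targets": [
    {"offset": [0,0,0.3],"spin": 0},
    {"offset": [0,0,0.8],"spin": 0},
    {"offset": [0,0,1.5],"spin": 0},
    {"offset": [0,0,2.2],"spin": 0},
    {"offset": [0,0,2.9],"spin": 0},
    {"offset": [0,0,3.6],"spin": 0},
    {"offset": [0,0,4.3],"spin": 0},
    {"offset": [0,0,5],"spin": 0}
  ]
}}

```text
time_s: 8.67
eef_pos: [552.2, 31.7, 149.9]
ee_rot: [0.0, 0.979, 0.202, 0.0]
force: [0.5, 0.5, -5.7]
grip_width: 0.288
grip_force: 59.1
```

Request:
{"op": "send_rows", "data": {
  "targets": [
    {"offset": [0,0,0.8],"spin": 0},
    {"offset": [0,0,1.6],"spin": 0},
    {"offset": [0,0,2.4],"spin": 0},
    {"offset": [0,0,3.2],"spin": 0},
    {"offset": [0,0,4],"spin": 0},
    {"offset": [0,0,4.6],"spin": 0},
    {"offset": [0,0,4.9],"spin": 0},
    {"offset": [0,0,5],"spin": 0}
  ]
}}

```text
time_s: 9.33
eef_pos: [552.4, 31.6, 199.7]
ee_rot: [0.0, 0.979, 0.201, 0.0]
force: [-0.1, 0.5, -6.1]
grip_width: 0.291
grip_force: 59.2
```

Request:
{"op": "send_rows", "data": {
  "targets": [
    {"offset": [0,0,0],"spin": 0},
    {"offset": [0,0,0],"spin": 0},
    {"offset": [0,0,0],"spin": 0},
    {"offset": [0,0,0],"spin": 0},
    {"offset": [0,0,0],"spin": 0},
    {"offset": [0,0,0],"spin": 0},
    {"offset": [0,0,0],"spin": 0},
    {"offset": [0,0,0],"spin": 0}
  ]
}}

```text
time_s: 10.0
eef_pos: [552.2, 31.6, 199.1]
ee_rot: [-0.0, 0.979, 0.201, -0.0]
force: [-0.3, -1.3, -4.4]
grip_width: 0.285
grip_force: 59.2
```

Run:
```python
from h import *
np.set_printoptions(precision=3,suppress=True)
p,d,c=cap('scene'); s=ctrl.sense(); print(s['eef_pos'],s['force'],s['grip_force'])
v,u=np.mgrid[0:420,0:560]; z=d.astype(float)
P=np.stack([(u-c['cx'])/c['fx']*z,(v-c['cy'])/c['fy']*z,z,np.ones_like(z)],-1)@np.linalg.inv(np.array(c['view'])).T
m=(np.hypot(P[...,0]-552,P[...,1]-32)<110)&(P[...,2]>120)&(P[...,2]<185)&(d>0)&(p[...,0]>150)&(p[...,2]<60)
q=P[m][:,:3]; g=np.median(q,0); print(m.sum(),g,np.ptp(q,axis=0))
A=np.c_[q[:,:2]-g[:2],np.ones(len(q))];print('slope',np.linalg.lstsq(A,q[:,2],rcond=None)[0])
save('c7.png',p)
```

```text
[552.231  31.619 199.052] [ 0.133  0.392 -5.614] 59.180599854444154
3138 [562.884  43.325 152.51 ] [188.248 188.694  38.18 ]
slope [  0.011   0.001 153.337]
```

View pics/c7.png

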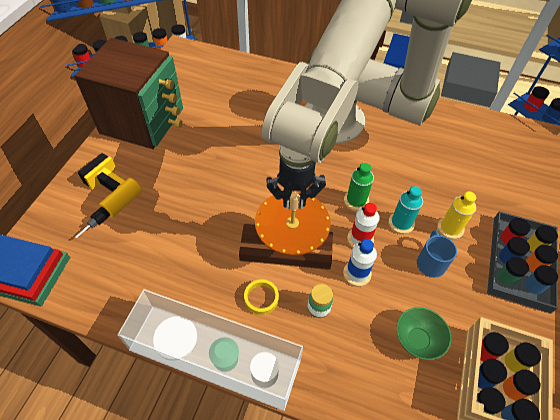

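The plate is held level (slope about 0.01) and has risen from z≈55 to ≈153 mm. It hangs over the plank at (292,222), clear of the bystanders, with a load of about 5.6 N. Handing in.

```bash
python3 -c "
from rig import ctrl
print(ctrl.finish_job())"
```

```text
the job is handed in; nothing more can be done
None
```

The blue cap was pressed fully down and sprang back, and the plate is held level about 10 cm above the plank; the job is handed in, but no verdict was returned.

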